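# Open the lemon bin's catch-held sliding cover

## Robot

A 6-joint arm with a two-finger parallel gripper is mounted at the origin on a cart in front of the work surface, level with it; the furniture and walls round the work are solid. World frame = base frame: x ahead of the robot, y to its left, z up, the work surface at z = 0. Lengths are in mm, angles in rad, forces in N, time in s.
With the tool pointing down it reaches from about 300 to 850 mm from the base axis. Payload 5.4 kg.
Tool frame: the origin (TCP) lies between the finger pads; the fingertips stand 11 mm ahead of it and the grasp point (between the pads) lies 8 mm behind it; z points along the fingers, y is the line along which they close (so a half turn about z gives the same grasp; the last joint's range is limited). The gripper opens to 85 mm and grips with 20 to 120 N. Pads are 22 mm wide; open, the fingers measure 114 mm over their backs; the gripper's body (76 mm by 85 mm) begins 54 mm behind the grasp point. The pads swing forward as they close: fully open they stand 13 mm farther back than shut.
Start: joints at [-1.463, 0.158, 1.597, -0, 1.386, -0.21], TCP at [179.651, -546.198, 242.299] pointing down, gripper open.
Joint ranges: [-2.91, 2.91], [-0.94, 2.29], [0.18, 2.7], [-1.29, 4.43], [0.17, 2.64], [-3, 3]. Speed limits (rad/s): [2.57, 2.57, 3.14, 3.14, 3.14, 3.14].

## Interface

Orientations are given as a 3x3 rotation matrix whose columns are the frame's x, y, z axes.
In Python, from cell import manip gives the robot as it stands.
- The arm moves only by the tool arm_command, never from a script. Its argument "plan" is a list of rows, each a list of 3 entries, a list of its own where there are three numbers: the closure, from -1 (fully open) to 1 (shut), then the shift along the tool's x, y, z scaled (see below), then the turn, a rotation vector about the tool's x, y, z scaled (see below). A call has 1 to 10 rows; each row shifts and turns the commanded pose from where the row before left it, along the tool's axes as they then stand; what a row does not reach is not made up. The controller multiplies each number of a shift by 0.15 m and each number of a turn by 30 degrees. A row lasts 1/10 s, in which the tool goes at most 50 mm and 8.59 degrees, less where a joint would pass 70% of its speed; a pose out of reach is approached as far as the arm can. A call with a number of a shift or a turn outside -1 to 1 is refused whole. A call with a gripper value outside its range is refused whole. The fingers move at their own pace and stop on an object; the grip force is fixed at half the most. Time passes only in rows, so rows that do not move let the fingers close. It gives the time, the measured TCP pose, the force, the opening and the grip force at its end, in the units of the state.
- manip.get_state(): the state, without advancing time (a new reading comes with each control period).
- manip.camera(name): name is "side" or "top" or "wrist"; returns a dict with "color" (420x560x3 uint8, red, green, blue), "intrinsics" (3x3 intrinsics, pixels), "k1" (the pictures are not rectified: a ray, as slopes to the right and down, at radius r is drawn at 1 + k1 r^2 times it, then the intrinsics apply), "rvec" (rotation vector, rad) and "tvec" (3), from world to camera coordinates, as OpenCV has them; the wrist camera has in their place "mount" (4x4, takes a point from camera to tool coordinates, whose origin is the TCP and whose axes are the flange's). Camera axes: x right, y down, z forward; pixel columns grow to the right and rows downward; lengths in mm; the calibration is good to about 2 mm. A picture is of the moment at which its call begins: read the wrist's pose just before it. There is no depth.
- manip.sign_off(): hands the job in; it is judged then, once.
The state is a dict: "t": time; "joint_positions": joint angles; "dq": joint speeds; "joint_efforts": joint torques, N m; "tool_pos": TCP position; "eef_rot": TCP orientation; "force": force on the tool from outside, world axes, zero at the start; "torque": the same for the moment, N m; "gripper_width": opening from 0.0 (shut) to 1.0 (fully open); "grip_force": force on a finger pad.
Only numpy, scipy, OpenCV 4.12 (cv2) and the standard library are available. Lean on these libraries where they do the work, as an engineer would, in place of code of your own. Each camera call takes 0.05 s, during which the arm holds its last target. There are 200 camera calls.

## Task

I need lemons: open the bin with the green knob. Lift its cover by the knob until it clears the little catch bumps beside it, slide it over the fixed half of the bin's top until the hatch is fully open, set it down there and let go. Leave the bin with the red knob shut.

Things in the scene. Friction and masses are not known exactly. Their poses are not given: they have to be found in the camera images.
- lemon_bin: Fixed aluminium bin with a GREEN band and knob, 110 x 204 mm, 75 mm high; origin under its centre. Its +y half is topped by a flat fixed deck, its -y half by a hatch under a dark steel cover (134 x 100 x 6 mm, top at z 82 mm) that slides open to the bin's +y over the deck. Guides let the cover only slide along y and rise; it weighs about 0.25 kg and sinks back down when let go.
- lemon_knob (a point): Centre of the GREEN knob in the middle of the cover to open: round, upright, 32 mm across, 26 mm tall, on a stem 16 mm thick. The point lies 26 mm above the cover's top, 12 mm below the knob's top, 108 mm above the table while the cover is down. Axes as the bin's: z up, +y level, the way the cover slides open.
- lemon_slide (a joint): Travel of the green-knobbed cover to +y, in m: 0 shut, 0.09 end stop. Slides with 1 to 2 N. Unless lifted it stops at about 0.005: on each side of the bin a brass bump, 10 mm high and thick, stands before a black lug under the cover. The lugs (16 mm long) are past the bumps when the travel exceeds about 0.032; there it may be lowered.
- lemon_lift (a joint): Height of the green-knobbed cover above its seat, in m: 0 lying down, 0.025 at most (hard stop). It must be above 0.010 while it passes the bumps; 0.014 to 0.02 is comfortable.
- potato_knob (a point): Centre of the RED knob on the cover of the other bin, which has a red band and is otherwise the same; it must stay shut. Same axes.

How it is judged (in metres and radians):
On the way:
1. the green-knobbed cover is lifted to clear the bumps, still over its hatch (value of joint lemon_lift above 0.009 m and value of joint lemon_slide below 0.035 m), for 0.05 s.
At the end, for the whole second after the job is handed in: The green-knobbed cover is slid open by at least 75 mm of its 90 mm, lies down on its seat (within 3 mm), and the red knob is within 10 mm of where it was (value of joint lemon_slide above 0.075 m and value of joint lemon_lift below 0.003 m and distance of potato_knob from where it was at the start of the episode below 0.01 m); the robot touches nothing.
It fails at once if the cover with the red knob is moved more than 10 mm (distance of potato_knob from where it was at the start of the episode above 0.01 m).
It also fails if it takes over 29 s, if anything falls off the work surface, if the arm or the gripper's body presses on something with over 40 N, if the wrist force passes 120 N, or if a joint passes its speed limit or range.

## Working session

There is one attempt and no reset: what is moved stays moved. The work goes in short steps, Python scripts to look and compute and a tool call to move; the robot and the scene stay as the last step left them, time stands still between calls to the robot, and variables do not carry over. Pictures are saved under pics/ and viewed, at most 10 in all, crops included, and the job is handed in when it is done.

Besides the shell and the picture viewer there is one more tool, called after "Call:" as name(argument=value, ...), one argument or row to a line, values as JSON. arm_command: Moves the arm, as the interface text tells. Its arguments: {"type":"object","properties":{"plan":{"type":"array"}},"required":["plan"]}

```bash
mkdir -p pics
python3 - <<'E'
from cell import manip
import cv2,pickle,numpy as np
s=manip.get_state();print(s['t'],s['tool_pos'],s['eef_rot'],s['gripper_width'])
d={n:manip.camera(n) for n in('top','side')}
pickle.dump(d,open('c.pkl','wb'))
for n in d:
    cv2.imwrite(f'pics/{n}.png',d[n]['color'][:,:,::-1]); print(n,d[n]['intrinsics'],d[n]['k1'],d[n]['rvec'],d[n]['tvec'])
E
```

```text
0.0 [ 179.5834272  -545.63053247  241.31980939] [[ 9.49917142e-01  3.12501810e-01 -2.06967793e-04]
 [ 3.12501641e-01 -9.49915397e-01  1.86061121e-03]
 [ 3.84842477e-04 -1.83210426e-03 -9.99998248e-01]] 1.0032093364719772
top [[519.66479972   0.         283.06565651]
 [  0.         519.66479972 202.73217963]
 [  0.           0.           1.        ]] -0.13429294698314428 [ 2.14687577 -2.1383041   0.15438211] [  72.37563598  519.87380218 1065.28228988]
side [[385.07976182   0.         273.84412269]
 [  0.         385.07976182 207.34650788]
 [  0.           0.           1.        ]] -0.08097103084668457 [ 0.2351899  -2.68112494  1.40788622] [506.91022284  60.09429679 863.85927721]
```

View pics/top.png

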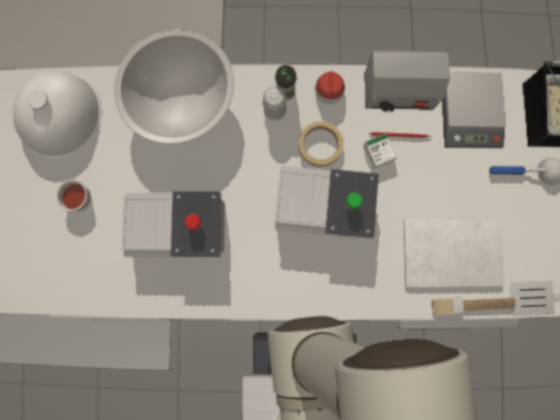

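View pics/side.png

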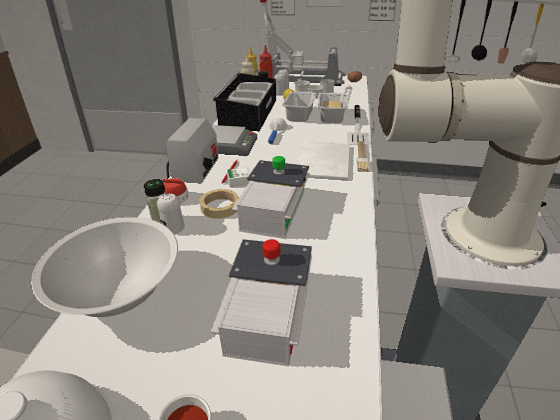

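The top view shows the green knob near (355,200), with its dark cover spanning about (333,170) to (374,237) and the deck on the left, out to about (279,195). The red bin is at (193,221). In the side view the green knob is near (279,163).

```bash
cat > h.py <<'E'
import numpy as np,cv2
def green(im):
    h=cv2.cvtColor(im,cv2.COLOR_RGB2HSV)
    return cv2.inRange(h,(50,150,60),(75,255,255))
def ray(c,uv):
    K=c['intrinsics'];D=np.array([c['k1'],0,0,0,0.])
    p=cv2.undistortPoints(np.array([[uv]],float),K,D)[0,0]
    if 'rvec' in c:
        R=cv2.Rodrigues(c['rvec'])[0];return -R.T@np.ravel(c['tvec']),R.T@np.r_[p,1]
    M=c['T'];return M[:3,3],M[:3,:3]@np.r_[p,1]
def onz(c,uv,z):
    o,d=ray(c,uv);return o+d*(z-o[2])/d[2]
def tri(rs):
    A=0;b=0
    for o,d in rs:
        d=d/np.linalg.norm(d);P=np.eye(3)-np.outer(d,d);A=A+P;b=b+P@o
    return np.linalg.solve(A,b)
E
python3 - <<'E'
import pickle;from h import *
d=pickle.load(open('c.pkl','rb'));rs=[]
for n in d:
    m=green(d[n]['color']);k,l,st,ce=cv2.connectedComponentsWithStats(m)
    for i in range(1,k):
        if st[i,4]>25:print(n,st[i],ce[i])
    i=1+np.argmin([np.hypot(*(ce[j]-((355,200) if n=='top' else (279,163))))for j in range(1,k)])
    rs.append(ray(d[n],ce[i])); 
    if n=='top':print('onz',onz(d[n],ce[i],115))
print('tri',tri(rs))
t=d['top']
g=cv2.cvtColor(t['color'],cv2.COLOR_RGB2GRAY)
m=((g<95)*255).astype(np.uint8)
m=cv2.morphologyEx(m,cv2.MORPH_CLOSE,np.ones((13,13)))
m[:150]=0;m[255:]=0;m[:,:310]=0;m[:,395:]=0
k,l,st,ce=cv2.connectedComponentsWithStats(m);i=1+np.argmax(st[1:,4])
r=cv2.minAreaRect(np.argwhere(l==i)[:,::-1].astype(np.float32));print(r)
B=[onz(t,p,82) for p in cv2.boxPoints(r)];print(np.round(B,1))
for j in range(4):
    e=B[(j+1)%4]-B[j];print(np.linalg.norm(e),np.degrees(np.arctan2(e[1],e[0])))
print(np.mean(B,0))
E
```

```text
top [348 194  13  13 143] [353.93706294 199.93706294]
onz [514.32243279 -66.2925096  115.        ]
side [272 156  13  14 144] [278.33333333 162.32638889]
tri [515.46143159 -67.53702614 105.87867483]
((352.0986633300781, 203.56301879882812), (48.36437225341797, 64.0147476196289), 6.009006023406982)
[[ 451.8  -10.3   82. ]
 [ 583.4  -25.1   82. ]
 [ 573.3 -124.7   82. ]
 [ 441.6 -108.    82. ]]
132.50418247715504 -6.43340548172852
100.08263570156923 -95.79057402307829
132.74008311149947 172.76631783886972
98.22647709161413 84.09151804556464
[512.53917914 -67.03994391  82.        ]
```

Call:
arm_command(
  plan=[
    [-1, [0.26, -0.195, 0], [0, 0, 0]],
    [-1, [0.26, -0.195, 0], [0, 0, 0]],
    [-1, [0.26, -0.195, 0], [0, 0, 0]],
    [-1, [0.26, -0.195, 0], [0, 0, 0]],
    [-1, [0.26, -0.195, 0], [0, 0, 0]],
    [-1, [0.26, -0.195, 0], [0, 0, 0]],
    [-1, [0.26, -0.195, 0], [0, 0, 0]],
    [-1, [0.26, -0.195, 0], [0, 0, 0]],
    [-1, [0.26, -0.195, 0], [0, 0, 0]],
    [-1, [0.26, -0.195, 0], [0, 0, 0]],
  ],
)

```text
t: 1.1
tool_pos: [459.3, -144.5, 242.1]
eef_rot: [[0.95, 0.312, -0.0], [0.312, -0.95, 0.0], [-0.0, -0.0, -1.0]]
force: [1.0, -0.2, 0.8]
gripper_width: 1.003
grip_force: 0.0
```

Call:
arm_command(
  plan=[
    [-1, [0, 0, 0], [0, 0, 0.2]],
    [-1, [0, 0, 0], [0, 0, 0.2]],
    [-1, [0, 0, 0], [0, 0, 0.2]],
    [-1, [0, 0, 0], [0, 0, 0.207]],
    [-1, [0, 0, 0], [0, 0, 0]],
    [-1, [0, 0, 0], [0, 0, 0]],
  ],
)

```text
t: 1.7
tool_pos: [458.5, -146.4, 242.0]
eef_rot: [[0.995, -0.102, -0.001], [-0.102, -0.995, 0.0], [-0.001, -0.0, -1.0]]
force: [0.7, -0.1, -0.0]
gripper_width: 1.0
grip_force: 0.0
```

Run:
```python
from h import *
from cell import manip
s=manip.get_state();c=manip.camera('wrist')
T=np.eye(4);T[:3,:3]=s['eef_rot'];T[:3,3]=s['tool_pos'];print(np.round(c['mount'],3));c['T']=T@c['mount']
cv2.imwrite('pics/w1.png',c['color'][:,:,::-1])
m=green(c['color']);k,l,st,ce=cv2.connectedComponentsWithStats(m)
for i in range(1,k):
    if st[i,4]>60:print(st[i],ce[i],onz(c,ce[i],112),onz(c,ce[i],120))
```

```text
[[-0.00000e+00 -9.49000e-01 -3.14000e-01  8.03630e+01]
 [ 1.00000e+00 -0.00000e+00  0.00000e+00  3.80000e-02]
 [-0.00000e+00 -3.14000e-01  9.49000e-01 -1.31798e+02]
 [ 0.00000e+00  0.00000e+00  0.00000e+00  1.00000e+00]]
[ 142  119   45   45 1512] [163.24470899 140.8968254 ] [513.47211128 -67.13281216 112.        ] [514.23849107 -69.80793097 120.        ]
```

View pics/w1.png

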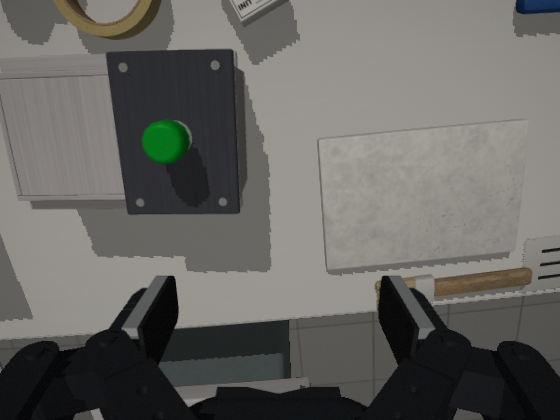

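The wrist view shows the green knob at (163,141), with the cover around it. That agrees with the top and side measurements: the knob is at about (514,-67.5).

Call:
arm_command(
  plan=[
    [-1, [0.157, -0.281, 0], [0, 0, 0]],
    [-1, [0.157, -0.281, 0], [0, 0, 0]],
    [-1, [0, 0, 0.3], [0, 0, 0]],
    [-1, [0, 0, 0.2], [0, 0, 0]],
    [-1, [0, 0, 0], [0, 0, 0]],
    [-1, [0, 0, 0], [0, 0, 0]],
  ],
)

```text
t: 2.35
tool_pos: [514.4, -67.7, 167.7]
eef_rot: [[0.995, -0.104, -0.0], [-0.104, -0.995, 0.0], [-0.0, -0.0, -1.0]]
force: [-0.7, 0.5, 0.4]
gripper_width: 1.004
grip_force: 0.0
```

Down 67 mm and close.

Call:
arm_command(
  plan=[
    [-1, [0, 0, 0.2], [0, 0, 0]],
    [-1, [0, 0, 0.15], [0, 0, 0]],
    [-1, [0, 0, 0.1], [0, 0, 0]],
    [-1, [0, 0, 0], [0, 0, 0]],
    [0.2, [0, 0, 0], [0, 0, 0]],
    [1, [0, 0, 0], [0, 0, 0]],
    [1, [0, 0, 0], [0, 0, 0]],
    [1, [0, 0, 0], [0, 0, 0]],
    [1, [0, 0, 0], [0, 0, 0]],
    [1, [0, 0, 0], [0, 0, 0]],
  ],
)

```text
t: 3.35
tool_pos: [515.1, -67.8, 101.2]
eef_rot: [[0.995, -0.105, 0.002], [-0.105, -0.995, -0.001], [0.002, 0.0, -1.0]]
force: [-1.0, 0.1, 5.4]
gripper_width: 0.35
grip_force: 59.0
```

Call:
arm_command(
  plan=[
    [1, [0, 0, -0.03], [0, 0, 0]],
    [1, [0, 0, -0.04], [0, 0, 0]],
    [1, [0, 0, -0.047], [0, 0, 0]],
    [1, [0, 0, 0], [0, 0, 0]],
    [1, [0, 0, 0], [0, 0, 0]],
    [1, [0, 0, 0], [0, 0, 0]],
  ],
)

```text
t: 3.95
tool_pos: [515.0, -67.8, 117.6]
eef_rot: [[0.995, -0.105, 0.002], [-0.105, -0.995, -0.001], [0.002, 0.0, -1.0]]
force: [5.0, -0.7, -2.9]
gripper_width: 0.346
grip_force: 59.5
```

Run:
```python
from h import *
from cell import manip
s=manip.get_state();c=manip.camera('side');print(s['tool_pos'],s['force'],s['gripper_width'])
cv2.imwrite('pics/s2.png',cv2.resize(c['color'][110:250,200:350,::-1],None,fx=4,fy=4))
```

```text
[515.04196907 -67.80101646 117.56985668] [ 5.02396322 -0.74363707 -2.90136483] 0.3462172430642064
```

View pics/s2.png

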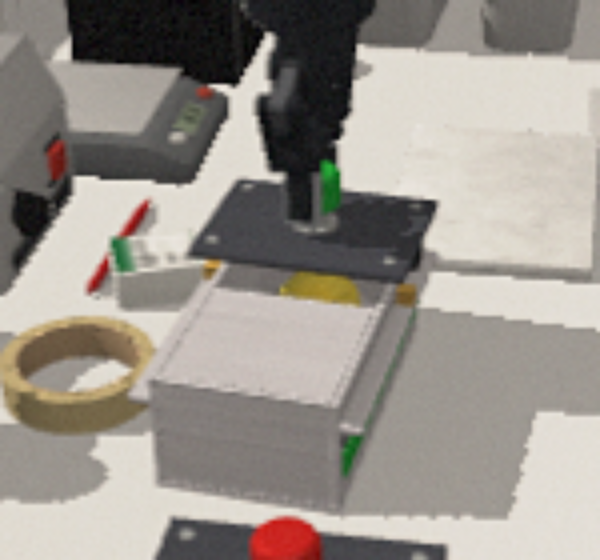

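The crop shows the cover raised, at about (315,230), clear of the brass bumps at (210,268) and (405,294); lemons are visible underneath. Next I slide it along tool -y.

Call:
arm_command(
  plan=[
    [1, [0, -0.04, 0], [0, 0, 0]],
    [1, [0, -0.07, 0], [0, 0, 0]],
    [1, [0, -0.08, 0], [0, 0, 0]],
    [1, [0, -0.08, 0], [0, 0, 0]],
    [1, [0, 0, 0], [0, 0, 0]],
    [1, [0, 0, 0], [0, 0, 0]],
  ],
)

```text
t: 4.6
tool_pos: [518.9, -26.1, 117.3]
eef_rot: [[0.995, -0.104, 0.001], [-0.104, -0.995, 0.001], [0.001, -0.001, -1.0]]
force: [5.5, 0.1, -2.2]
gripper_width: 0.35
grip_force: 59.5
```

Call:
arm_command(
  plan=[
    [1, [0, -0.08, 0], [0, 0, 0]],
    [1, [0, -0.08, 0], [0, 0, 0]],
    [1, [0, -0.07, 0], [0, 0, 0]],
    [1, [0, -0.06, 0], [0, 0, 0]],
    [1, [0, 0, 0], [0, 0, 0]],
    [1, [0, 0, 0], [0, 0, 0]],
  ],
)

```text
t: 5.2
tool_pos: [523.0, 16.6, 117.2]
eef_rot: [[0.995, -0.104, -0.0], [-0.104, -0.995, 0.001], [-0.0, -0.001, -1.0]]
force: [4.2, 1.0, -2.2]
gripper_width: 0.351
grip_force: 59.6
```

Call:
arm_command(
  plan=[
    [1, [0, 0, 0.04], [0, 0, 0]],
    [1, [0, 0, 0.04], [0, 0, 0]],
    [1, [0, 0, 0.026], [0, 0, 0]],
    [1, [0, 0, 0], [0, 0, 0]],
    [1, [0, 0, 0], [0, 0, 0]],
    [1, [0, 0, 0], [0, 0, 0]],
  ],
)

```text
t: 5.8
tool_pos: [523.0, 15.7, 101.3]
eef_rot: [[0.995, -0.105, -0.001], [-0.105, -0.995, -0.0], [-0.001, 0.0, -1.0]]
force: [2.3, -0.1, -0.2]
gripper_width: 0.343
grip_force: 59.9
```

Call:
arm_command(
  plan=[
    [0, [0, 0, 0], [0, 0, 0]],
    [-1, [0, 0, 0], [0, 0, 0]],
    [-1, [0, 0, 0], [0, 0, 0]],
    [-1, [0, 0, 0], [0, 0, 0]],
    [-1, [0, 0, 0], [0, 0, 0]],
    [-1, [0, 0, 0], [0, 0, 0]],
    [-1, [0, 0, 0], [0, 0, 0]],
  ],
)

```text
t: 6.5
tool_pos: [523.1, 16.0, 101.4]
eef_rot: [[0.995, -0.105, -0.0], [-0.105, -0.995, 0.0], [-0.0, 0.0, -1.0]]
force: [0.4, -0.6, -0.2]
gripper_width: 0.998
grip_force: 0.0
```

Call:
arm_command(
  plan=[
    [-1, [0, 0, -0.1], [0, 0, 0]],
    [-1, [0, 0, -0.2], [0, 0, 0]],
    [-1, [0, 0, -0.3], [0, 0, 0]],
    [-1, [0, 0, -0.3], [0, 0, 0]],
    [-1, [-0.3, 0, 0], [0, 0, 0]],
    [-1, [-0.3, 0, 0], [0, 0, 0]],
    [-1, [0, 0, 0], [0, 0, 0]],
    [-1, [0, 0, 0], [0, 0, 0]],
  ],
)

```text
t: 7.3
tool_pos: [433.1, 25.5, 236.5]
eef_rot: [[0.995, -0.105, 0.001], [-0.105, -0.995, -0.0], [0.001, 0.0, -1.0]]
force: [0.4, -0.4, 0.6]
gripper_width: 1.002
grip_force: 0.0
```

Run:
```python
from h import *
from cell import manip
c=manip.camera('side')
cv2.imwrite('pics/s3.png',cv2.resize(c['color'][110:250,200:350,::-1],None,fx=4,fy=4))
d=manip.camera('top');r=[]
for x in(d,c):
    k,l,st,ce=cv2.connectedComponentsWithStats(green(x['color']))
    print([(st[i],ce[i]) for i in range(1,k) if st[i,4]>25])
    i=1+np.argmax(st[1:,4]);r.append(ray(x,ce[i]))
print(tri(r),onz(c,ce[i],108))
```

```text
[]Traceback (most recent call last):
  File "<stdin>", line 9, in <module>
    return _wrapfunc(a, 'argmax', axis=axis, out=out, **kwds)
    return bound(*args, **kwds)
ValueError: attempt to get argmax of an empty sequence
```

View pics/s3.png

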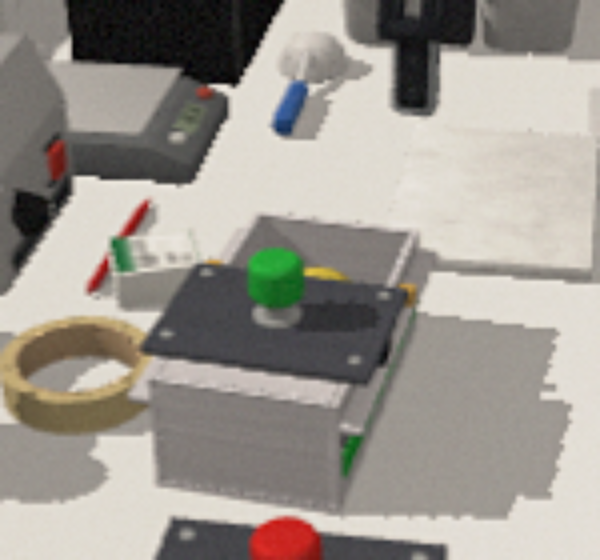

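The crop shows the cover lying flat on the deck at about (275,320), the hatch open, the knob at (275,278) released, and the red bin still shut. The arm is clear of everything. The top camera's view of the knob is blocked, but the TCP moved about 84 mm while it held the knob.

```bash
python3 -c "
from cell import manip
print(manip.sign_off())"
```

```text
the job is handed in; nothing more can be done
None
```

The lemon bin is open: its cover slid about 84 mm (judged by the gripper's travel), lies flat on the deck and is released, the red-knobbed bin was left shut, and the job is handed in, though the hand-in gave no verdict.

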